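# Spare rack bar out of the half-covered wire basket

### The job

Take the yellow slotted bar out of the white wire basket: lift it up off its prongs, tilt it so that its free end comes up through the open part of the top first, and draw the other end out from under the mesh cover. Finish while still holding the bar in the gripper, steady in the air, with its whole length about a hand's breadth above the top of the basket and touching nothing else. Leave the grey bar on its prongs and do not disturb the mouse, the tape roll and the power brick.

Things in the scene. Friction and masses are not known exactly. Their poses are not given: they have to be found in the camera images.
- yellow_bar: yellow slotted steel bar, 300 long (own x) x 16 wide x 20 high mm, 0.19 to 0.35 kg, loose; black slots painted on. Origin: centre of its underside; own +x points to its free end. At the start it lies level along the basket's y on two rails, in one of the two prong places (basket x about +45 or -45 mm, at random), its middle within 8 mm of the basket's y = 0.
- open_end (a point): centre of the yellow bar's free end face (own x = +150 mm, 10 mm above its underside), below the open part of the basket's top
- covered_end (a point): centre of the yellow bar's other end face (own x = -150 mm, 10 mm above its underside), at the start under the mesh cover
- basket: white wire-mesh basket fixed to the bench. Origin: centre of its underside, z up, long axis own y. Inside 290 wide (x) x 330 long (y) mm; walls 4 thick, 149 high all round; solid white floor 6 thick. The top is covered from the -y end wall to y = -25 mm, and open over the full width from there to the +y end wall (190 mm). The fine mesh counts as solid. Below the rails the basket is empty.
- cover_edge (a point): middle of the edge (blue strip) of the basket's fixed mesh cover, on its upper face: basket x = 0, y = -25, z = 149 mm. The cover is level, 4 mm thick (underside at 145 mm), spans the full width and runs from here to the -y end wall
- rails (a point): point midway between the two steel cross rails, at the height of their tops: basket x = 0, y = 25, z = 92 mm. The rails, 8 x 8 mm, run across the basket at its y = -35 and y = +85 mm; the bars lie on them. At each bar place (x = +45 and -45 mm) each rail has a pair of upright prongs, 6 mm thick, 10 high, 26 mm clear between the two
- grey_bar: grey bar of the same shape and size, lying parallel in the other prong place, 90 mm away centre to centre; leave it. Origin: centre of its underside, own x along it
- mouse: black computer mouse, 105 x 60 x 34 mm, loose on the bench to the left of the basket; origin: centre of its underside
- tape_roll: yellow tape roll, 110 mm across, 48 high, lying flat on the bench to the left of the basket; origin: centre of its underside
- power_brick: black power brick, 146 x 60 x 34 mm, on the bench to the right of the basket; origin: centre of its underside

How it is judged:
By the outcome, as a careful person would: the job done as asked, in the order asked, and still so for the second after the job is handed in, while the arm keeps its last pose, push and grip.
It also fails if it takes over 45 s, if anything falls off the work surface, if the arm or the gripper's body presses on something with over 40 N, if the wrist force passes 120 N, or if a joint passes its speed limit or range.

### The arm

A 7-joint arm with a two-finger parallel gripper is mounted at the origin on the work surface. World frame = base frame: x ahead of the robot, y to its left, z up, the work surface at z = 0. Lengths are in mm, angles in rad, forces in N, time in s.
With the tool pointing down it reaches from about 425 to 950 mm from the base axis. Payload 4.7 kg.
Tool frame: the origin (TCP) lies on the mounting face of the last link; the fingertips stand 173 mm ahead of it and the grasp point (between the pads) lies 155 mm ahead of it; z points along the fingers, y is the line along which they close (so a half turn about z gives the same grasp; the last joint's range is limited). The gripper opens to 85 mm and grips with 20 to 120 N. Pads are 22 mm wide; open, the fingers measure 114 mm over their backs; the gripper's body (76 mm by 85 mm) begins 54 mm behind the grasp point. The pads swing forward as they close: fully open they stand 13 mm farther back than shut.
Start: joints at [1.218, 0.469, -0.049, 1.532, 0.024, 1.141, -0.082], TCP at [214.801, -639.915, 404.735] pointing down, gripper open.
Joint ranges: [-2.59, 2.59], [-0.33, 1.99], [-1.39, 1.29], [0.1, 2.45], [-1.04, 4.18], [0.21, 1.99], [-2.66, 2.66]. Speed limits (rad/s): [2.57, 2.57, 3.14, 3.14, 3.14, 3.14, 3.14].

### API

Orientations are given as a rotation vector (axis times angle).
In Python, from plant import * gives the robot as it stands.
- The arm moves only by the tool carry_out, never from a script. Its argument "plan" is a list of rows, each a list of 7 numbers: the turn, a rotation vector about the tool's x, y, z in degrees, then the shift along the tool's x, y, z in mm, then the opening, from -1 (shut) to 1 (fully open). A call has 1 to 12 rows; each row is the pose to reach, as a shift and turn from the pose commanded when the call began, along the tool's axes at that moment; what a row does not reach only later rows make up. A row lasts 1/10 s, in which the tool goes at most 50 mm and 8.59 degrees, less where a joint would pass 70% of its speed; a pose out of reach is approached as far as the arm can. A call with a gripper value outside its range is refused whole. The fingers move at their own pace and stop on an object; "squeeze" is the grip in N (left out, the last holds). Time passes only in rows, so rows that repeat a pose let the fingers close. It gives the time, the measured TCP pose, the force, the opening and the grip force at its end, in the units of the state.
- get_obs(): the state, without advancing time (a new reading comes with each control period).
- grab_frame(name): name is "scene" or "top" or "wrist"; returns the picture (420x560x3 uint8, blue, green, red); there is no depth.
- get_calibration(name): a dict with "fx", "fy", "cx", "cy" (pixels), "camera_from_world" (4x4, takes a point from world to camera coordinates). Camera axes: x right, y down, z forward; pixel columns grow to the right and rows downward; lengths in mm; the calibration is good to about 2 mm. A picture is of the moment at which its call begins: read the wrist's pose just before it. get_calibration takes no time and is no camera call; for the wrist camera it gives the pose at the moment of the call.
- sign_off(): hands the job in; it is judged then, once.
The state is a dict: "clock": time; "joints": joint angles; "dq": joint speeds; "joint_torque": joint torques, N m; "tcp_pos": TCP position; "orientation": TCP orientation; "force": force on the tool from outside, world axes, zero at the start; "moment": the same for the moment, N m; "gripper_width": finger opening in mm; "finger_force": force on a finger pad.
Only numpy, scipy, OpenCV 4.12 (cv2) and the standard library are available. Lean on these libraries where they do the work, as an engineer would, in place of code of your own. Each camera call takes 0.05 s, during which the arm holds its last target. There are 200 camera calls.

## Working session

There is one attempt and no reset: what is moved stays moved. The work goes in short steps, Python scripts to look and compute and a tool call to move; the robot and the scene stay as the last step left them, time stands still between calls to the robot, and variables do not carry over. Pictures are saved under pics/ and viewed, at most 10 in all, crops included, and the job is handed in when it is done.

Besides the shell and the picture viewer there is one more tool, called by a JSON object that holds its "api" and its "payload". carry_out: Moves the arm, as the interface text tells. Its arguments: {"type":"object","properties":{"plan":{"type":"array","items":{"type":"array","items":{"type":"number"}}},"squeeze":{"type":"number"}},"required":["plan"]}

```bash
mkdir -p pics; ls
python3 - <<'E'
from plant import *
import cv2,numpy as np
o=get_obs();print(o)
for n in("scene","top"):
    f=grab_frame(n);cv2.imwrite(f"pics/{n}0.png",f)
    c=get_calibration(n);print(n,c['fx'],c['cx'],c['cy'],np.round(c['camera_from_world'],3).tolist())
E
```

```text
pics
{'clock': 0.0, 'joints': array([ 1.21807439,  0.46943746, -0.04861201,  1.53372145,  0.02409175,
        1.14098443, -0.08228588]), 'dq': array([ 1.55655272e-03,  1.32306927e-04,  1.20225285e-03,  2.09408976e-05,
       -2.88307264e-04,  1.48727175e-04,  1.21723064e-03]), 'joint_torque': array([ 4.44220350e-04, -5.10315835e+01, -4.62975469e-02, -2.37710434e+01,
        1.07673972e-02,  7.58423936e-03,  9.88699469e-06]), 'tcp_pos': array([ 214.72982349, -639.66595367,  403.65216256]), 'orientation': array([-3.09858480e+00, -5.06217794e-01,  5.86437686e-04]), 'force': array([-0.61519422,  0.61614211,  0.04217981]), 'moment': array([-0.00631932,  0.02630137, -0.05587186]), 'finger_force': 0.0, 'gripper_width': 85.5119562813148}
scene 392.4156204352495 279.5255710813912 214.35090373391418 [[0.666, 0.745, 0.016, -353.295], [0.583, -0.507, -0.634, -266.963], [-0.465, 0.432, -0.773, 1445.935], [0.0, 0.0, 0.0, 1.0]]
top 457.6139170108111 278.3378532749044 220.1084267105182 [[-0.009, -1.0, 0.017, -39.13], [-0.999, 0.008, -0.052, 549.426], [0.052, -0.018, -0.999, 1244.186], [0.0, 0.0, 0.0, 1.0]]
```

View pics/scene0.png

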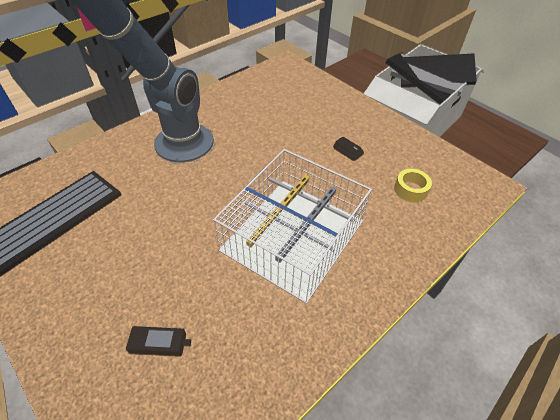

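View pics/top0.png

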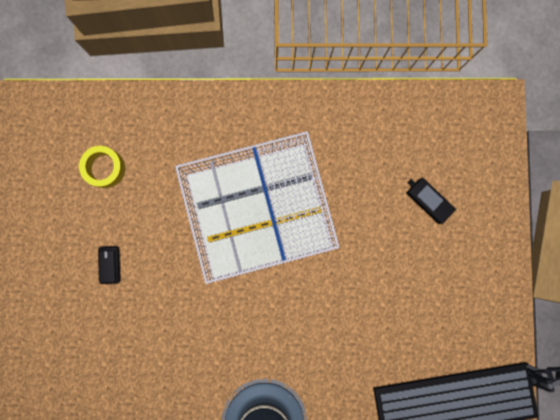

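The scene view shows the yellow bar at about (250,243)–(307,180), the blue edge strip at (247,190)–(335,234), and the grey bar to the right of the yellow one. In the top view the yellow bar runs (209,239)–(322,211), with its free end on the left. The blue strip runs (256,148)–(284,260), the rail is near (225,215), and the yellow bar is the one nearer the robot. I'll triangulate from the colour masks.

```bash
cat > h.py <<'E'
import cv2,numpy as np
def mask(im,kind):
    h=cv2.cvtColor(im,cv2.COLOR_BGR2HSV)
    lo,hi={'y':((18,110,90),(32,255,255)),'b':((105,120,50),(125,255,255))}[kind]
    return cv2.inRange(h,lo,hi)
def axis(m,box):   # centroid, direction and extreme points of masked pixels within box u0,u1,v0,v1
    v,u=np.nonzero(m);k=(u>box[0])&(u<box[1])&(v>box[2])&(v<box[3])
    p=np.c_[u,v][k].astype(np.float32)
    d=cv2.fitLine(p,cv2.DIST_HUBER,0,.01,.01).ravel()
    t=(p-d[2:])@d[:2]; ex=[d[2:]+d[:2]*s for s in (t.min()-.5,t.max()+.5)]
    w=np.ptp((p-d[2:])@np.array([-d[1],d[0]]))
    return np.array(ex),w,len(p)
def ray(c,px):
    M=np.array(c['camera_from_world']);R=M[:3,:3]
    d=R.T@np.array([(px[0]-c['cx'])/c['fx'],(px[1]-c['cy'])/c['fy'],1.])
    return -R.T@M[:3,3],d/np.linalg.norm(d)
def tri(rs):
    A=sum(np.eye(3)-np.outer(d,d) for o,d in rs);b=sum((np.eye(3)-np.outer(d,d))@o for o,d in rs)
    x=np.linalg.solve(A,b);return x,[round(float(np.linalg.norm(np.cross(x-o,d))),1) for o,d in rs]
def onz(r,z):
    o,d=r;return o+d*(z-o[2])/d[2]
E
python3 - <<'E'
from plant import *
from h import *
np.set_printoptions(precision=1,suppress=True)
B={'y':{'scene':(235,320,165,255),'top':(195,330,200,250)},'b':{'scene':(235,345,180,245),'top':(245,295,140,270)}}
for k in 'yb':
    R={}
    for n in('scene','top'):
        e,w,N=axis(mask(cv2.imread(f'pics/{n}0.png'),k),B[k][n]);print(k,n,e.tolist(),w,N)
        c=get_calibration(n)
        if n=='scene' and k=='y': e=e[np.argsort(e[:,1])]   # free end (upper) first
        elif k=='y': e=e[np.argsort(e[:,0])]
        elif n=='scene': e=e[np.argsort(e[:,0])]              # near-robot end first
        else: e=e[np.argsort(-e[:,1])]
        R[n]=[ray(c,p) for p in e]
    X=[tri([R['scene'][i],R['top'][i]]) for i in(0,1)];print(X)
    d=X[1][0]-X[0][0];print('len',np.linalg.norm(d),'ang',np.degrees(np.arctan2(d[1],d[0])),'mid',(X[0][0]+X[1][0])/2)
E
```

```text
y scene [[247.3485870361328, 245.0947723388672], [308.1745300292969, 175.48849487304688]] 7.8563 354
y top [[206.98675537109375, 238.99110412597656], [320.8343811035156, 210.26303100585938]] 6.6149664 461
[(array([498.8, 139.9, 111.3]), [1.6, 1.6]), (array([ 569.6, -152.1,   95.7]), [0.2, 0.2])]
len 300.80750052332144 ang -76.3796019137709 mid [534.2  -6.1 103.5]
b scene [[245.76785278320312, 187.35964965820312], [336.4703063964844, 234.17893981933594]] 2.579506 225
b top [[253.587890625, 147.32472229003906], [283.69049072265625, 259.60064697265625]] 3.1566253 292
[(array([445.2, -53.8, 150.6]), [0.3, 0.3]), (array([723.3,  18.6, 149.2]), [0.5, 0.5])]
len 287.3747824775376 ang 14.596326919406584 mid [584.2 -17.6 149.9]
```

The triangulation agrees well with the text: bar length 301 mm, cover edge at z = 150. The basket's x axis is at about 14° in the world frame and its origin is about (578, 6.6). The bar is in the x = -45 place. Next I'll compute the approach.

```bash
cat >> h.py <<'E'
from scipy.spatial.transform import Rotation as Ro
YAW=14.0
def rot(tilt=0,yaw=YAW):
    a=np.radians(yaw);y=np.array([np.cos(a),np.sin(a),0]);z=np.array([0,0,-1.])
    return Ro.from_rotvec(np.radians(tilt)*y)*Ro.from_matrix(np.c_[np.cross(y,z),y,z])
def row(o,g,R,L=155):   # row that brings grasp point to g with orientation R
    R0=Ro.from_rotvec(o['orientation']);t=np.array(g)-R.apply([0,0,L])
    return np.round(np.r_[np.degrees((R0.inv()*R).as_rotvec()),R0.inv().apply(t-o['tcp_pos'])],1).tolist()
E
python3 - <<'E'
from plant import *
from h import *
o=get_obs()
print(row(o,(460,-310,250),rot(0,-30)),row(o,(523.4,38.2,250),rot()))
E
```

```text
[-0.1, -0.0, -41.4, 337.4, -234.5, -0.8] [-0.1, -0.1, -85.4, 508.3, -544.5, -0.3]
```

{"api": "carry_out", "payload": {"plan": [[0,0,-5,42,-29,0,1],[0,0,-10,84,-58,0,1],[0,0,-15,126,-87,0,1],[0,0,-20,168,-117,0,1],[0,0,-25,210,-146,0,1],[0,0,-30,253,-175,0,1],[0,0,-36,295,-205,0,1],[0,0,-42,337,-235,0,1],[0,0,-49,360,-278,0,1],[0,0,-55,383,-320,0,1],[0,0,-61,405,-360,0,1],[0,0,-67,428,-400,0,1]], "squeeze": 100}}

```text
clock: 1.3
tcp_pos: [493.1, -122.3, 404.5]
orientation: [-2.301, -2.139, 0.001]
force: [0.8, -1.5, -0.2]
gripper_width: 85.4
finger_force: 0.0
```

Run:
```python
from plant import *
from h import *
o=get_obs()
print(o['clock'],o['tcp_pos'],o['joints'],row(o,(523.4,38.2,250),rot()))
```

```text
1.3 [ 493.08281371 -122.3392486   404.53390022] [ 0.61090847  0.23965137 -0.5282799   1.89979381  0.13952511  1.03845726
 -0.0491227 ] [-0.0, 0.0, -18.2, 162.3, 18.5, -0.5]
```

{"api": "carry_out", "payload": {"plan": [[0,0,-5,40,5,0,1],[0,0,-10,80,9,0,1],[0,0,-14,120,14,0,1],[0,0,-18,155,18,0,1],[0,0,-18,162,18,0,1],[0,0,-18,162,18,0,1],[0,0,-18,162,18,0,1]]}}

```text
clock: 2.0
tcp_pos: [523.7, 34.2, 404.3]
orientation: [1.946, 2.466, -0.002]
force: [-0.7, -0.3, -0.1]
gripper_width: 85.7
finger_force: 0.0
```

Run:
```python
from plant import *
from h import *
o=get_obs()
print(o['clock'],o['tcp_pos'],o['joints'],row(o,(523.4,38.2,250),rot()))
c=get_calibration('wrist');M=np.array(c['camera_from_world']);print(c['fx'],-M[:3,:3].T@M[:3,3],M[:3,:3].round(2).tolist())
np.savez('w1.npz',**c);cv2.imwrite('pics/w1.png',grab_frame('wrist'))
```

```text
2.0 [523.69971291  34.2253809  404.29969855] [ 0.39398681  0.29042018 -0.65256332  1.85939343  0.20183953  1.05903035
 -0.10363238] [-0.1, 0.1, -0.6, 3.9, 0.6, -0.7]
360.51192379230633 [505.70416353 107.91937843 372.97576679] [[0.97, 0.23, -0.0], [0.22, -0.93, 0.3], [0.07, -0.29, -0.95]]
```

View pics/w1.png

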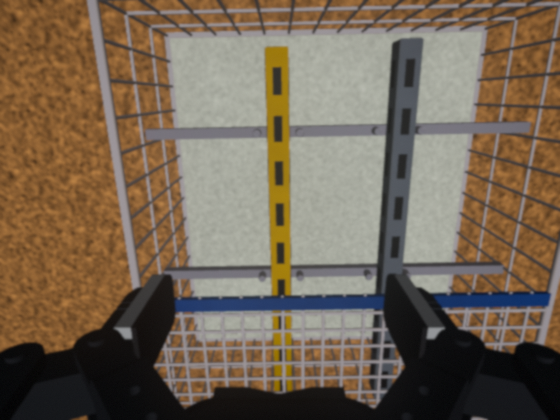

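The wrist view shows the yellow bar, free end at about (276,48), running down to the blue edge at v≈303. The rail is at v≈130 and the prong dots sit at u≈257 and 297 beside the bar. The bar is centred in its prongs. Now a check on its line and end from this view.

Run:
```python
from h import *
np.set_printoptions(precision=1,suppress=True)
c=dict(np.load('w1.npz'));im=cv2.imread('pics/w1.png')
ym,bm=mask(im,'y'),mask(im,'b')
def mid(v):
    u=np.nonzero(ym[v,230:330])[0]+230;return ((u.min()+u.max())/2,v),u.max()-u.min()+1
P=[]
for v in(70,100,150,190,230,258):
    p,w=mid(v);x=onz(ray(c,p),112);P.append(x);print(v,p,w,x)
d=P[0]-P[-1];print('yaw of bar',np.degrees(np.arctan2(d[1],d[0]))-90)
vs=np.nonzero(ym[:200,276])[0];print('free end',vs.min(),onz(ray(c,(276,vs.min())),112))
for u in (200,280,360): v=np.nonzero(bm[250:330,u])[0]+250;print('blue',u,v.min(),v.max(),onz(ray(c,(u,v.min())),149))
```

```text
70 (np.float64(276.5), 70) 24 [499.9 124.1 112. ]
100 (np.float64(277.5), 100) 22 [505.  105.4 112. ]
150 (np.float64(278.0), 150) 21 [513.4  71.9 112. ]
190 (np.float64(279.0), 190) 21 [521.   43.1 112. ]
230 (np.float64(279.5), 230) 20 [528.8  12.3 112. ]
258 (np.float64(280.5), 258) 20 [535.1 -10.6 112. ]
yaw of bar 14.671754999518939
free end 47 [496.3 137.9 112. ]
blue 200 300 310 [483.2 -38.6 149. ]
blue 280 298 308 [537.9 -23.9 149. ]
blue 360 296 307 [592.2  -9.1 149. ]
```

```bash
sed -i 's/YAW=14.0/YAW=14.7/' h.py
python3 - <<'E'
from plant import *
from h import *
o=get_obs()
print(row(o,(522.8,37,130),rot()),row(o,(522.8,37,103),rot()))
E
```

```text
[-0.1, 0.1, -1.3, 3.4, -0.0, 119.3] [-0.1, 0.1, -1.3, 3.5, -0.0, 146.3]
```

{"api": "carry_out", "payload": {"plan": [[0,0,-1,2,0,30,1],[0,0,-1,2,0,60,1],[0,0,-1,2,0,90,1],[0,0,-1,2,0,110,1],[0,0,-1,2,0,119,1],[0,0,-1,2,0,119,1],[0,0,-1,2,0,119,1]]}}

```text
clock: 2.75
tcp_pos: [523.8, 37.1, 286.5]
orientation: [1.923, 2.483, 0.001]
force: [0.0, 0.0, 0.5]
gripper_width: 85.6
finger_force: 0.0
```

Run:
```python
from plant import *
from h import *
o=get_obs()
print(o['clock'],o['force'],np.abs(o['dq']).max(),row(o,(522.8,37,103),rot()))
```

```text
2.75 [0.00252801 0.02395174 0.45577697] 0.012843661035362643 [0.1, 0.0, -0.2, 0.2, -1.0, 28.5]
```

{"api": "carry_out", "payload": {"plan": [[0,0,0,0,-1,14,1],[0,0,0,0,-1,24,1],[0,0,0,0,-1,28,1],[0,0,0,0,-1,28,1],[0,0,0,0,-1,28,0],[0,0,0,0,-1,28,-0.4],[0,0,0,0,-1,28,-1],[0,0,0,0,-1,28,-1],[0,0,0,0,-1,28,-1],[0,0,0,0,-1,28,-1],[0,0,0,0,-1,28,-1],[0,0,0,0,-1,28,-1]], "squeeze": 100}}

```text
clock: 3.95
tcp_pos: [522.5, 37.3, 258.2]
orientation: [1.922, 2.484, 0.0]
force: [-1.6, -0.8, 5.0]
gripper_width: 14.6
finger_force: 97.8
```

Run:
```python
from plant import *
from h import *
o=get_obs()
print(o['clock'],o['force'],o['gripper_width'],o['finger_force'],row(o,(522.8,37,103),rot()))
```

```text
3.95 [-1.60686358 -0.75868703  5.02512587] 14.571935566112533 97.798672914505 [0.0, 0.0, -0.1, -0.4, 0.3, 0.2]
```

{"api": "carry_out", "payload": {"plan": [[0,0,0,0,0,-3,-1],[0,0,0,0,0,-6,-1],[0,0,0,0,0,-9,-1],[0,0,0,0,0,-12,-1],[0,0,0,0,0,-15,-1],[0,0,0,0,0,-18,-1],[0,0,0,0,0,-18,-1],[0,0,0,0,0,-18,-1]], "squeeze": 120}}

```text
clock: 4.75
tcp_pos: [522.4, 37.3, 275.8]
orientation: [1.922, 2.485, 0.0]
force: [-0.5, 0.7, -3.0]
gripper_width: 14.0
finger_force: 117.1
```

Run:
```python
from plant import *
from h import *
np.set_printoptions(precision=2,suppress=True)
o=get_obs();print(o['clock'],o['force'],o['moment'],o['gripper_width'],o['finger_force'],o['joints'],o['tcp_pos'])
for n in('scene','wrist'):
    cv2.imwrite(f'pics/{n}2.png',grab_frame(n))
s=cv2.imread('pics/scene2.png')[130:310,180:400];s=cv2.resize(s,None,fx=2.2,fy=2.2,interpolation=cv2.INTER_CUBIC)
w=cv2.imread('pics/wrist2.png');w=cv2.resize(w,(300,396))
cv2.imwrite('pics/c2.png',np.hstack([s,w]))
```

```text
4.75 [-0.53  0.66 -3.01] [0.11 0.06 0.03] 13.956126405552352 117.07664251327515 [ 0.32  0.45 -0.59  1.99  0.34  0.8  -0.22] [522.35  37.25 275.78]
```

View pics/c2.png

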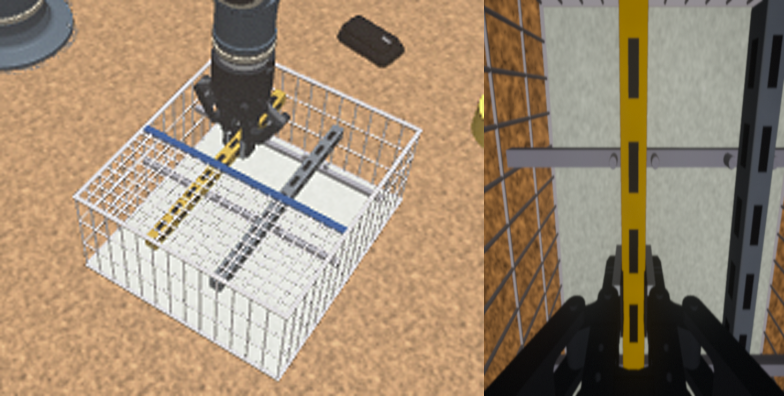

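The bar is lifted clear of its prongs, held level and weighing about 3 N. In the scene crop the bar runs from the gripper at (235,150) to its covered end at (150,240), and the grey bar is undisturbed. Now I'll tilt about the gap between rail and cover, halfway first.

{"api": "carry_out", "payload": {"plan": [[0,2.5,0,-7,0,-3,-1],[0,5,0,-14,0,-5,-1],[0,7.5,0,-21,0,-7.5,-1],[0,10,0,-28,0,-9.5,-1],[0,12.5,0,-35,0,-11,-1],[0,15,0,-42.5,0,-12,-1],[0,15,0,-42.5,0,-12,-1],[0,15,0,-42.5,0,-12,-1],[0,15,0,-42.5,0,-12,-1]]}}

```text
clock: 5.75
tcp_pos: [532.8, -3.2, 287.7]
orientation: [-1.789, -2.315, -0.235]
force: [0.0, 0.7, -2.6]
gripper_width: 14.0
finger_force: 117.1
```

```bash
cat >> h.py <<'E'
def rep(o):
    O=np.array([578.5,4.6]);R=Ro.from_rotvec(o['orientation']).as_matrix();a=np.radians(YAW)
    g=o['tcp_pos']+155*R[:,2];bx=np.array([np.cos(a),np.sin(a)]);by=np.array([-bx[1],bx[0]])
    q=lambda p:np.round([(p[:2]-O)@bx,(p[:2]-O)@by,p[2]],1)
    print('t',round(o['clock'],2),'F',o['force'].round(1),'M',o['moment'].round(2),'w',round(o['gripper_width'],1),'f',round(o['finger_force']),'dq',np.abs(o['dq']).max().round(3))
    print('q',o['joints'].round(2),'grasp_b',q(g),'tcp_b',q(o['tcp_pos']),'tilt',np.degrees(np.arctan2(R[2,0],-R[2,2])).round(2))
E
python3 - <<'E'
from plant import *
from h import *
rep(get_obs())
s=grab_frame('scene')[110:290,180:400];s=cv2.resize(s,None,fx=2.4,fy=2.4,interpolation=cv2.INTER_CUBIC)
w=cv2.resize(grab_frame('wrist'),(270,432))
cv2.imwrite('pics/c3.png',np.hstack([s,w]))
E
```

```text
t 5.75 F [ 0.   0.7 -2.6] M [-0.26 -0.1   0.02] w 14.0 f 117 dq 0.007
q [ 0.56  0.5  -0.74  1.94  0.1   0.86  0.07] grasp_b [-46.2  44.1 137.9] tcp_b [-46.2   4.  287.7] tilt 14.97
```

View pics/c3.png

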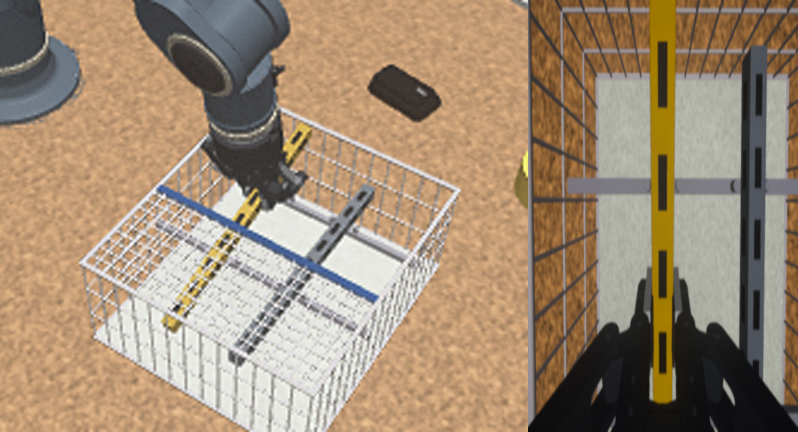

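Wrist view: the bar keeps its attitude between the pads (u≈662), so there's no slip. In the scene crop the covered end is dipping at (172,322) and the free end is up at (303,132). The second half of the tilt uses the same numbers.

{"api": "carry_out", "payload": {"plan": [[0,2.5,0,-7,0,-3,-1],[0,5,0,-14,0,-5,-1],[0,7.5,0,-21,0,-7.5,-1],[0,10,0,-28,0,-9.5,-1],[0,12.5,0,-35,0,-11,-1],[0,15,0,-42.5,0,-12,-1],[0,15,0,-42.5,0,-12,-1],[0,15,0,-42.5,0,-12,-1],[0,15,0,-42.5,0,-12,-1]]}}

```text
clock: 6.75
tcp_pos: [544.0, -46.0, 288.4]
orientation: [-1.647, -2.131, -0.441]
force: [-0.8, 0.1, -3.1]
gripper_width: 13.8
finger_force: 117.2
```

```bash
sed -i 's/578.5,4.6/577.0,8.5/' h.py
python3 - <<'E'
from plant import *
from h import *
rep(get_obs())
E
```

```text
t 6.75 F [-0.8  0.1 -3.1] M [-0.73 -0.17  0.02] w 13.8 f 117 dq 0.004
q [ 0.74  0.61 -0.85  1.87 -0.08  0.96  0.27] grasp_b [-45.6  33.2 154.2] tcp_b [-45.8 -44.3 288.4] tilt 29.99
```

{"api": "carry_out", "payload": {"plan": [[0,0,0,12,0,0,-1],[0,0,0,24,0,0,-1],[0,0,0,36,0,0,-1],[0,0,0,48,0,0,-1],[0,0,0,60,0,0,-1],[0,0,0,72,0,0,-1],[0,0,0,80,0,0,-1],[0,0,0,80,0,0,-1],[0,0,0,80,0,0,-1]]}}

```text
clock: 7.65
tcp_pos: [526.8, 20.3, 328.2]
orientation: [-1.648, -2.131, -0.441]
force: [0.4, -1.0, -3.4]
gripper_width: 14.0
finger_force: 117.2
```

Run:
```python
from plant import *
from h import *
rep(get_obs())
s=grab_frame('scene')[90:270,180:400];s=cv2.resize(s,None,fx=2.4,fy=2.4,interpolation=cv2.INTER_CUBIC)
w=cv2.resize(grab_frame('wrist'),(270,432))
cv2.imwrite('pics/c4.png',np.hstack([s,w]))
```

```text
t 7.65 F [ 0.4 -1.  -3.4] M [-0.76 -0.18 -0.04] w 14.0 f 117 dq 0.013
q [ 0.69  0.52 -0.9   1.9  -0.14  0.95  0.18] grasp_b [-45.4 101.5 193.9] tcp_b [-45.6  24.1 328.2] tilt 29.96
```

View pics/c4.png

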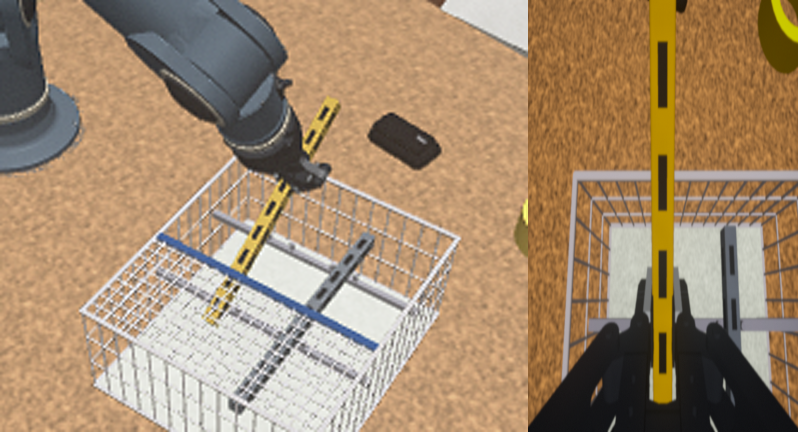

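Going well: the free end is up at (333,103) above the wall, and the covered end at (211,320) is sliding up under the edge. The grey bar and mouse are unmoved. I'll keep drawing along the bar.

{"api": "carry_out", "payload": {"plan": [[0,0,0,12,0,0,-1],[0,0,0,24,0,0,-1],[0,0,0,36,0,0,-1],[0,0,0,48,0,0,-1],[0,0,0,60,0,0,-1],[0,0,0,72,0,0,-1],[0,0,0,84,0,0,-1],[0,0,0,92,0,0,-1],[0,0,0,95,0,0,-1],[0,0,0,95,0,0,-1],[0,0,0,95,0,0,-1]]}}

```text
clock: 8.85
tcp_pos: [506.2, 99.6, 375.5]
orientation: [-1.649, -2.13, -0.441]
force: [0.1, -0.4, -2.8]
gripper_width: 13.9
finger_force: 117.2
```

Run:
```python
from plant import *
from h import *
o=get_obs();rep(o)
a=np.radians(YAW);bx=np.array([np.cos(a),np.sin(a)]);by=np.array([-bx[1],bx[0]])
G=lambda y,z:(*(np.array([577.,8.5])-45*bx+y*by),z)
print(row(o,G(180,330),rot(30)),row(o,G(120,255),rot(0)))
cv2.imwrite('pics/t5.png',grab_frame('top')[100:320,120:400])
```

```text
t 8.85 F [ 0.1 -0.4 -2.8] M [-0.77 -0.22 -0.03] w 13.9 f 117 dq 0.005
q [ 0.6   0.43 -0.96  1.9  -0.21  0.96  0.07] grasp_b [-45.2 183.5 241.2] tcp_b [-45.4 106.1 375.5] tilt 29.98
[0.1, 0.0, -0.2, 41.3, 0.4, -78.6] [0.0, -30.0, -0.2, 29.3, 0.3, -22.9]
```

View pics/t5.png

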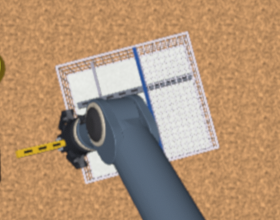

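The top crop shows the free end to the left of the gripper at (18,150), with the grey bar still in place. By the measured pose the covered end is about 40 mm past the edge of the cover. Now straight up.

{"api": "carry_out", "payload": {"plan": [[0,0,0,8,0,-13,-1],[0,0,0,15,0,-26,-1],[0,0,0,23,0,-39,-1],[0,0,0,30,0,-52,-1],[0,0,0,38,0,-65,-1],[0,0,0,45,0,-78,-1],[0,0,0,45,0,-78,-1],[0,0,0,45,0,-78,-1]]}}

```text
clock: 9.7
tcp_pos: [506.0, 99.6, 465.3]
orientation: [-1.649, -2.13, -0.441]
force: [-0.7, -0.2, -3.2]
gripper_width: 14.0
finger_force: 117.5
```

{"api": "carry_out", "payload": {"plan": [[0,-3,0,-1.6,0,5.5,-1],[0,-6,0,-3.2,0,11,-1],[0,-9,0,-4.8,0,16.5,-1],[0,-12,0,-6.4,0,22,-1],[0,-15,0,-8,0,27.5,-1],[0,-18,0,-9.6,0,33,-1],[0,-21,0,-11,0,38.5,-1],[0,-24,0,-13,0,44,-1],[0,-27,0,-14.5,0,49.5,-1],[0,-30,0,-16,0,55,-1],[0,-30,0,-16,0,55,-1],[0,-30,0,-16,0,55,-1]]}}

```text
clock: 10.9
tcp_pos: [502.4, 113.4, 409.4]
orientation: [-1.92, -2.483, 0.0]
force: [-0.3, 1.4, -3.3]
gripper_width: 13.9
finger_force: 117.3
```

Run:
```python
from plant import *
from h import *
np.set_printoptions(precision=1,suppress=True)
rep(get_obs())
ims={n:grab_frame(n) for n in('scene','top','wrist')}
for n in ims: cv2.imwrite(f'pics/{n}6.png',ims[n])
cv2.imwrite('pics/c6.png',np.hstack([cv2.resize(ims['scene'][60:330,150:440],(420,391)),cv2.resize(ims['top'][100:320,70:330],(370,391))]))
```

```text
t 10.9 F [-0.3  1.4 -3.3] M [ 0.1  0.  -0. ] w 13.9 f 117 dq 0.014
q [ 0.4  0.3 -0.8  1.9  0.2  1.1 -0.3] grasp_b [-45.8 120.6 254.4] tcp_b [-45.5 120.4 409.4] tilt 0.1
```

View pics/c6.png

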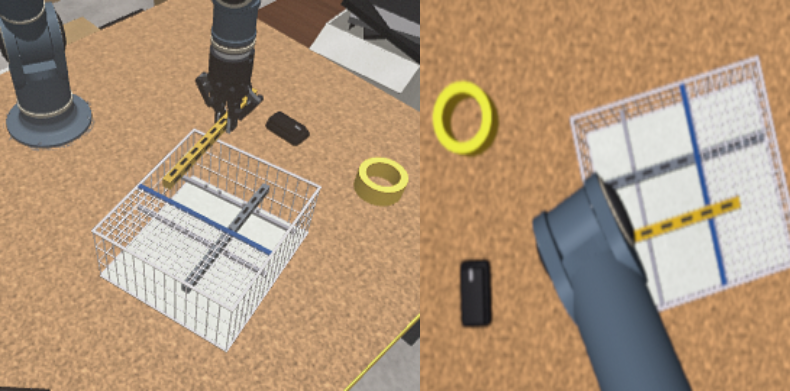

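The bar hangs above the basket: covered end at (167,185) in the scene crop and (738,203) in the top crop. The grey bar, mouse and tape are untouched. I'll check that end's height from the two views and sign off if it is right.

Run:
```python
from plant import *
from h import *
np.set_printoptions(precision=1,suppress=True)
s,_,_=axis(mask(cv2.imread('pics/scene6.png'),'y'),(255,308,130,195));t,_,_=axis(mask(cv2.imread('pics/top6.png'),'y'),(205,300,200,245))
s=s[np.argmin(s[:,0])];t=t[np.argmax(t[:,0])]
x,r=tri([ray(get_calibration('scene'),s),ray(get_calibration('top'),t)]);print(s,t,x,r)
o=get_obs();print(o['finger_force'],o['dq'])
if 235<x[2]<285: print(sign_off())
```

```text
[262.5 189.1] [294.5 213. ] [551.4 -77.8 246.1] [2.1, 2.1]
117.28458523750305 [ 0. -0. -0. -0.  0.  0. -0.]
the job is handed in; nothing more can be done
None
```

The yellow bar is out of the basket and held steady and level, its underside about 95 mm above the top. The grey bar, mouse and tape roll look unmoved; I didn't recheck the power brick, but the arm never went near it. The job is handed in.

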